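# Roll the vial carrier to the end stop and lift it into the tray

### The arm

A 6-joint arm with a two-finger parallel gripper is mounted at the origin on a cart in front of the work surface, level with it; the furniture and walls round the work are solid. World frame = base frame: x ahead of the robot, y to its left, z up, the work surface at z = 0. Lengths are in m, angles in rad, forces in N, time in s.
With the tool pointing down it reaches from about 0.25 to 0.775 m from the base axis. Payload 4 kg.
Tool frame: the origin (TCP) lies on the centre line of the jaws, within the pads' length; the fingertips stand 22 mm ahead of it and the grasp point (between the pads) lies 3 mm ahead of it; z points along the fingers, y is the line along which they close (so a half turn about z gives the same grasp; the last joint's range is limited). The gripper opens to 85 mm and grips with 20 to 120 N. Pads are 22 mm wide; open, the fingers measure 114 mm over their backs; the gripper's body (76 mm by 85 mm) begins 54 mm behind the grasp point. The pads swing forward as they close: fully open they stand 13 mm farther back than shut.
Start: joints at [1.213, 0.087, 1.371, -0, 1.684, -0.103], TCP at [0.139, 0.532, 0.227] pointing down, gripper open.
Joint ranges: [-3.1, 3.1], [-0.76, 2.03], [0.27, 2.55], [-1.08, 4.22], [0.17, 2.65], [-2.57, 2.57]. Speed limits (rad/s): [2.79, 2.79, 3.14, 3.14, 3.14, 3.14].

### API

Orientations are given as [roll, pitch, yaw] about the fixed x, y, z axes, in that order (R = Rz(yaw) Ry(pitch) Rx(roll)).
In Python, from station import readout, cams, workorder gives the robot as it stands.
- The arm moves only by the tool arm_command, never from a script. Its argument "moves" is a list of rows, each a list of 2 entries, a list of its own where there are three numbers: the shift along the world's x, y, z in m, then the turn about the world's z in degrees. In form: [[[dx, dy, dz], yaw], ...]. A call has 1 to 10 rows; each row is the pose to reach, as a shift and turn from the pose commanded when the call began; what a row does not reach only later rows make up. A row lasts 1/8 s, in which the tool goes at most 62.5 mm and 10.7 degrees, less where a joint would pass 70% of its speed; a pose out of reach is approached as far as the arm can. A call with a gripper value outside its range is refused whole. "grip" is the opening, from -1 (shut) to 1 (fully open), set as the call begins (left out, the last holds). The fingers move at their own pace and stop on an object; "newtons" is the grip in N (left out, the last holds). Time passes only in rows, so rows that repeat a pose let the fingers close. It gives the time, the measured TCP pose, the force, the opening and the grip force at its end, in the units of the state.
- readout.get_obs(): the state, without advancing time (a new reading comes with each control period).
- cams.capture(name): name is "scene" or "top"; returns the picture (384x512x3 uint8, blue, green, red); there is no depth.
- cams.camera_params(name): a dict with "intrinsics" (3x3 intrinsics, pixels), "camera_from_world" (4x4, takes a point from world to camera coordinates). Camera axes: x right, y up, looking along -z (the intrinsics and any distortion apply to the point x, -y, -z); pixel columns grow to the right and rows downward; lengths in m; the calibration is good to about 2 mm. A picture is of the moment at which its call begins. camera_params takes no time and is no camera call.
- workorder.sign_off(): hands the job in; it is judged then, once.
The state is a dict: "clock": time; "qpos": joint angles; "qvel": joint speeds; "joint_efforts": joint torques, N m; "tool_pos": TCP position; "eef_rot": TCP orientation; "force": force on the tool from outside, world axes, zero at the start; "moment": the same for the moment, N m; "opening": finger opening in m; "grasp_force": force on a finger pad.
Only numpy, scipy, OpenCV 4.12 (cv2) and the standard library are available. Lean on these libraries where they do the work, as an engineer would, in place of code of your own. Each camera call takes 0.05 s, during which the arm holds its last target. There are 200 camera calls.

### The job

Roll the vial carrier along the roller track until it is right up against the end stop, then lift it off by its handle and set it down, without dropping it, flat and upright on the floor of the enamel tray. Let go of it there, and leave the other things on the bench where they are.

Things in the scene. Friction and masses are not known exactly. Their poses are not given: they have to be found in the camera images.
- track: low aluminium roller track fixed to the bench, 104 x 370 mm in plan. Origin: under its centre, on the bench; y runs along it, with the end stop at the -y end (the robot's right) and a bar 45 mm high across the +y end. 15 steel rollers 16 mm thick turn freely, their tops level, 32 mm above the bench. Side rails 45 mm high, inner faces at x = +-38 mm.
- lift_bay (a point): track x = 0, y = -115 mm, on the roller tops: where the carrier's origin is when it is against the end stop. Only here can it be lifted off, straight up: from track y = -45 mm to the +y end the rails carry inward lips (to x = +-30 mm, underside 41 mm, top 45 mm above the bench) that hold the carrier's foot plate down.
- end_stop (a point): middle of the face of the end stop: track x = 0, y = -165 mm, 52 mm above the bench; the stop plate is 88 mm wide and reaches 74 mm above the bench.
- carrier: loose vial carrier, 0.25 to 0.5 kg. Origin: centre of its underside; z up; y along its length and along the track's y at the start. Steel foot plate 70 (x) x 100 (y) x 6 mm, on it a white block 48 x 96 mm to 50 mm above the underside, with two capped vials fixed in it at y = +-32 mm (tops at 80 mm). Starts on the rollers 150 to 230 mm short of the end stop; rolls with under 1 N.
- carrier_handle (a point): centre of the carrier's grey grip bar, 110 mm above the carrier's underside: the bar is 14 mm thick (carrier x), 66 mm long (carrier y), 28 mm high, with free space on both sides.
- enamel_tray: white enamel tray with a dark blue rim, fixed to the bench at the robot's right, 134 (its x) x 204 (its y) x 20 mm outside. Origin: centre of its underside; the flat floor is 2 mm above the bench and leaves 126 x 196 mm inside the rim.
- wash_bottle: bystander: white plastic wash bottle with red cap and bent spout, 90x84x186 mm, standing behind the track's stop end. Origin: centre of its underside.
- beaker: bystander: clear beaker, 54 mm across, 66 mm high, standing behind the track. Origin: centre of its underside.
- timer: bystander: small white bench timer with a display and three buttons, 38x64x62 mm, behind the tray. Origin: centre of its underside.
- seal_tin: bystander: flat round tin, 62 mm across, 22 mm high, at the front of the bench. Origin: centre of its underside.

How it is judged:
By the outcome, as a careful person would: the job done as asked, in the order asked, and still so for the second after the job is handed in, with the robot touching nothing.
It also fails if it takes over 58 s, if anything falls off the work surface, if the arm or the gripper's body presses on something with over 40 N, if the wrist force passes 120 N, or if a joint passes its speed limit or range.

## Working session

There is one attempt and no reset: what is moved stays moved. The work goes in short steps, Python scripts to look and compute and a tool call to move; the robot and the scene stay as the last step left them, time stands still between calls to the robot, and variables do not carry over. Pictures are saved under pics/ and viewed, at most 10 in all, crops included, and the job is handed in when it is done.

Besides the shell and the picture viewer there is one more tool, called after "Emit:" in YAML: its name, and indented under it one key for each argument. arm_command: Moves the arm, as the interface text tells. Its arguments: {"type":"object","properties":{"moves":{"type":"array"},"grip":{"type":"number"},"newtons":{"type":"number"}},"required":["moves"]}

```bash
ls; mkdir -p pics
python3 - <<'E'
from station import readout, cams
import cv2, numpy as np
for n in ("top","scene"):
    im=cams.capture(n); cv2.imwrite(f"pics/{n}0.png",im)
    p=cams.camera_params(n); print(n,p)
o=readout.get_obs(); print(o)
E
```

```text
pics
top {'intrinsics': array([[398.34222684,   0.        , 258.06431289],
       [  0.        , 398.34222684, 199.43722102],
       [  0.        ,   0.        ,   1.        ]]), 'camera_from_world': array([[-0.02008258, -0.99925497, -0.03295761, -0.03714485],
       [ 0.99386245, -0.02353923,  0.10808943, -0.54543349],
       [-0.1087847 , -0.03058462,  0.99359472, -1.17136709],
       [ 0.        ,  0.        ,  0.        ,  1.        ]])}
scene {'intrinsics': array([[411.26559239,   0.        , 256.01058806],
       [  0.        , 411.26559239, 194.41531333],
       [  0.        ,   0.        ,   1.        ]]), 'camera_from_world': array([[ 0.86556992, -0.50076728, -0.00456605, -0.49301505],
       [ 0.39285062,  0.67332631,  0.62633862, -0.24246101],
       [-0.31057545, -0.54393365,  0.77953773, -1.19445014],
       [ 0.        ,  0.        ,  0.        ,  1.        ]])}
{'clock': 0.1, 'qpos': array([ 1.21285533e+00,  8.78823965e-02,  1.37212184e+00, -1.91767116e-05,
        1.68358767e+00, -1.03125160e-01]), 'qvel': array([-0.00132455, -0.00163742, -0.00519912,  0.00190451,  0.00159305,
       -0.00083804]), 'joint_efforts': array([ 1.93939930e-03, -3.53013933e+01, -3.14220035e+01, -1.52508906e-04,
        7.83500407e-03, -1.26809658e-05]), 'tool_pos': array([0.13849952, 0.5318026 , 0.22584597]), 'eef_rot': array([-3.13960206e+00, -1.86849893e-04,  2.88677449e+00]), 'force': array([ 0.98184289,  0.08404871, -0.250317  ]), 'moment': array([-0.04167999,  0.03758134,  0.02136541]), 'grasp_force': 0.0, 'opening': 0.08517582236618686}
```

View pics/top0.png

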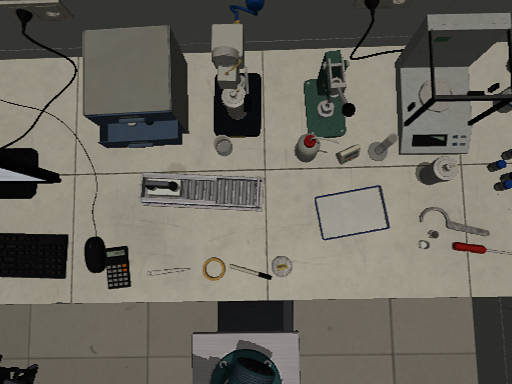

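View pics/scene0.png

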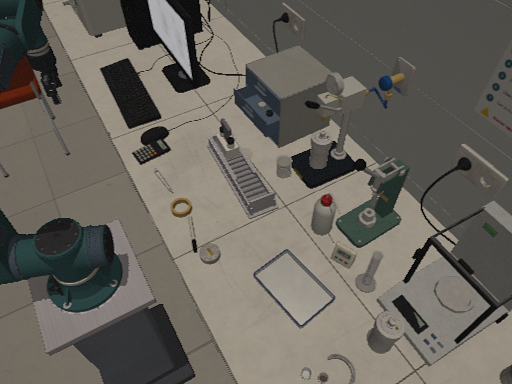

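Top view: the track spans columns 140–265 at row ~190, with the stop at the right end and the carrier at its left end (~162,187). The tray is at ~(352,212) and the bottle at ~(307,147). Next I'll zoom in for corners.

Run:
```python
import cv2,numpy as np
t=cv2.imread("pics/top0.png"); s=cv2.imread("pics/scene0.png")
a=cv2.resize(t[165:220,130:275],None,fx=5.5,fy=5.5,interpolation=cv2.INTER_CUBIC)
b=cv2.resize(s[115:220,195:285],None,fx=5.5,fy=5.5,interpolation=cv2.INTER_CUBIC)
cv2.imwrite("pics/a.png",a); cv2.imwrite("pics/b.png",b)
```

```text
(no output)
```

View pics/a.png

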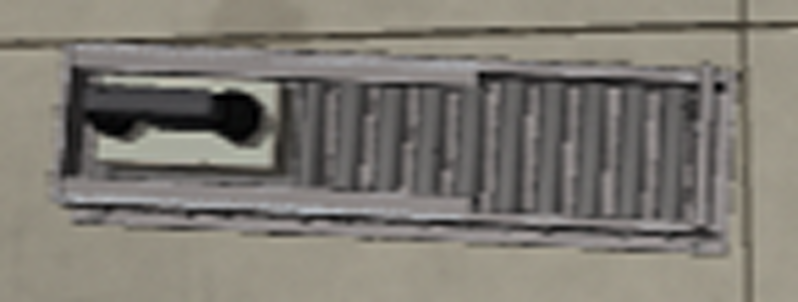

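View pics/b.png

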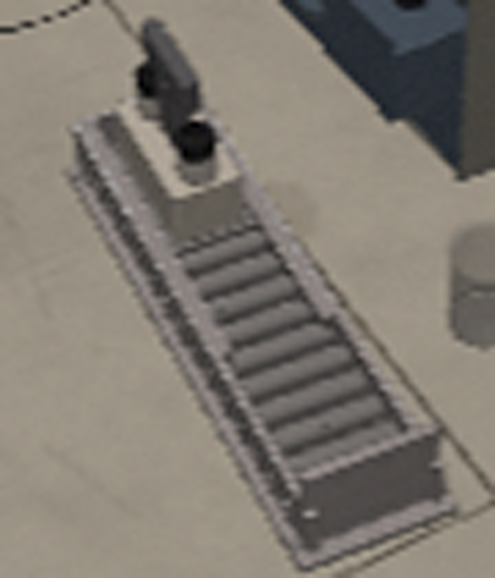

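The crops show: bar in the top crop at (85–218, 88–128), block top corners near (98,78), (282,82), (277,172), (98,162), and stop strip u≈697–715. In the scene crop, the stop's top edge runs (300,478)–(438,430), and the bar top runs (150,20)–(192,68).

```bash
cat > h.py <<'E'
import numpy as np, cv2
from station import cams, readout
def ray(n,u,v):
    p=cams.camera_params(n);K=p["intrinsics"];T=p["camera_from_world"];R=T[:3,:3]
    d=np.linalg.inv(K)@[u,v,1]; d=R.T@(d*[1,-1,-1]); return -R.T@T[:3,3],d
def onz(n,u,v,z):
    c,d=ray(n,u,v); return c+d*(z-c[2])/d[2]
def proj(n,P):
    p=cams.camera_params(n);q=(p["camera_from_world"]@[*P,1])[:3]*[1,-1,-1]; q=p["intrinsics"]@q; return q[:2]/q[2]
E
python3 - <<'E'
from h import *
np.set_printoptions(precision=4,suppress=True)
A=lambda u,v:(130+(u+.5)/5.5-.5,165+(v+.5)/5.5-.5)
B=lambda u,v:(195+(u+.5)/5.5-.5,115+(v+.5)/5.5-.5)
for name,u,v,z in [("bar+y U",68,45,.045),("bar+y L",58,203,.045),("railUin",485,76,.045),("railUin2",695,82,.045),("railLin",480,210,.045),("railUout end",725,70,.045),
 ("stopU out",725,68,.074),("stopL out",715,235,.074),("stopU in",704,66,.074),("stopL in",696,228,.074),("footLL",75,218,0),("footLR",725,250,0),
 ("blk",98,78,.082),("blk",282,82,.082),("blk",277,172,.082),("blk",98,162,.082),("bar UL",85,88,.156),("bar LL",85,122,.156),("bar UR",218,92,.156),("bar LR",215,128,.156)]:
    print("T",name,onz("top",*A(u,v),z)[:2])
for name,u,v,z in [("foot",68,175,0),("foot",305,570,0),("foot",455,508,0),("stop",300,478,.074),("stop",438,430,.074),("barA",150,20,.156),("barB",192,68,.156),("blkfrontL",168,200,.082),("blkfrontR",242,178,.082)]:
    print("S",name,onz("scene",*B(u,v),z)[:2])
for n in("top","scene"):
    im=cams.capture(n); hsv=cv2.cvtColor(im,cv2.COLOR_BGR2HSV)
    m=cv2.inRange(hsv,(105,80,20),(130,255,200))
    c=sorted(cv2.findContours(m,0,2)[0],key=cv2.contourArea)[-4:]
    for k in c:
        x,y,w,h=cv2.boundingRect(k)
        if cv2.contourArea(k)<1000: continue
        bx=cv2.boxPoints(cv2.minAreaRect(k)); q=cv2.approxPolyDP(cv2.convexHull(k),4,True)[:,0]
        print(n,[onz(n,*p,.02)[:2] for p in q])
E
```

```text
T bar+y U [0.6321 0.3   ]
T bar+y L [0.5449 0.3045]
T railUin [0.609  0.0701]
T railUin2 [ 0.6028 -0.0445]
T railLin [0.5356 0.0735]
T railUout end [ 0.609  -0.0609]
T stopU out [ 0.6053 -0.0615]
T stopL out [ 0.5165 -0.0544]
T stopU in [ 0.6066 -0.0504]
T stopL in [ 0.5205 -0.0445]
T footLL [0.5411 0.3096]
T footLR [ 0.5146 -0.0578]
T blk [0.6071 0.2716]
T blk [0.6024 0.1731]
T blk [0.5545 0.1757]
T blk [0.5621 0.2711]
T bar UL [0.5897 0.2548]
T bar LL [0.5726 0.2547]
T bar UR [0.586  0.1883]
T bar LR [0.568  0.1897]
S foot [0.5387 0.3112]
S foot [ 0.5157 -0.0547]
S foot [ 0.6156 -0.0604]
S stop [ 0.5196 -0.0445]
S stop [ 0.605 -0.054]
S barA [0.5854 0.2571]
S barB [0.5874 0.2053]
S blkfrontL [0.5532 0.1809]
S blkfrontR [0.602  0.1747]
top [array([0.7684, 0.1775]), array([0.7273, 0.1869]), array([0.7244, 0.4226]), array([0.8229, 0.4885]), array([0.8309, 0.2249])]
```

Run:
```python
from h import *
np.set_printoptions(precision=4,suppress=True)
for n,(x0,y0,x1,y1) in (("top",(308,178,396,246)),("scene",(245,240,342,332))):
    im=cv2.imread(f"pics/{n}0.png")[y0:y1,x0:x1].astype(int)
    m=((im[...,0]-im[...,2]>12)).astype(np.uint8)
    ys,xs=np.nonzero(m); pts=np.stack([xs+x0,ys+y0],1).astype(np.float32)
    W=np.array([onz(n,*p,.02)[:2] for p in pts],np.float32)
    r=cv2.minAreaRect(W); print(n,len(pts),r,cv2.boxPoints(r))
print(onz("top",310,142,.18),onz("top",348,155,.03),onz("top",283,267,.02))
```

```text
top 268 ((0.5005505084991455, -0.32904040813446045), (0.13342832028865814, 0.20367754995822906), 9.10556697845459) [[ 0.4186 -0.239 ]
 [ 0.4508 -0.4402]
 [ 0.5825 -0.419 ]
 [ 0.5503 -0.2179]]
scene 221 ((0.5454174280166626, -0.3209962248802185), (0.2254284769296646, 0.20322726666927338), 9.178349494934082) [[ 0.4179 -0.2387]
 [ 0.4504 -0.4393]
 [ 0.6729 -0.4033]
 [ 0.6405 -0.2027]]
[ 0.6784 -0.1951  0.18  ] [ 0.6731 -0.3239  0.03  ] [ 0.3416 -0.1189  0.02  ]
```

Emit:
arm_command:
  moves:
    - [[0.044,-0.031,0],-8]
    - [[0.088,-0.062,0],-16]
    - [[0.133,-0.093,0],-24]
    - [[0.177,-0.124,0],-32]
    - [[0.221,-0.155,0],-40]
    - [[0.265,-0.186,0],-48]
    - [[0.309,-0.217,0],-56]
    - [[0.354,-0.248,0],-64]
    - [[0.398,-0.279,0],-72]
    - [[0.442,-0.31,0],-79]
  grip: 1

```text
clock: 1.45
tool_pos: [0.5818, 0.2211, 0.2266]
eef_rot: [-3.141, -0.0, 1.504]
force: [-0.2, 0.9, -0.5]
opening: 0.0851
grasp_force: 0.0
```

Emit:
arm_command:
  moves:
    - [[0,0,0],0]
    - [[0,0,0],0]

```text
clock: 1.7
tool_pos: [0.5803, 0.2224, 0.2264]
eef_rot: [-3.14, -0.0, 1.508]
force: [-0.7, -0.1, -0.6]
opening: 0.0854
grasp_force: 0.0
```

Run:
```python
from h import *
o=readout.get_obs(); print(o["tool_pos"],o["eef_rot"],o["force"],o["clock"])
im=cams.capture("scene"); t=cams.capture("top")
a=cv2.resize(im[80:200,170:290],None,fx=4,fy=4,interpolation=cv2.INTER_CUBIC)
b=cv2.resize(t[150:270,120:200],None,fx=4,fy=4,interpolation=cv2.INTER_CUBIC)
cv2.imwrite("pics/c.png",np.hstack([a,b]))
print(proj("scene",(.581,.222,.142)),proj("top",(.581,.222,.142)))
```

```text
[0.58026308 0.22236102 0.22636404] [-3.14014150e+00 -1.33713174e-04  1.50831532e+00] [-0.71843147 -0.05351335 -0.55720967] 1.7
[225.73993338 127.8374216 ] [158.38468704 184.18678372]
```

View pics/c.png

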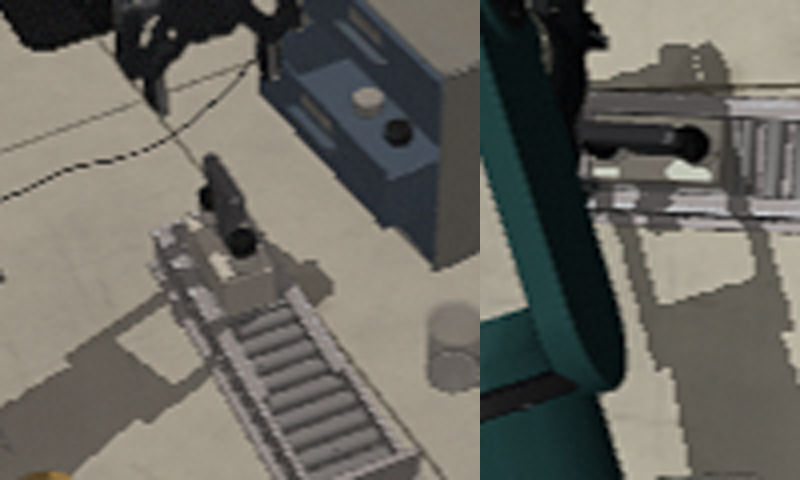

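Scene crop: the open jaws stand above the bar at crop ~(230,200), with nothing in the way. Top crop: the bar is at ~(635,138). Descending and gripping.

Emit:
arm_command:
  moves:
    - [[0,0,-0.03],0]
    - [[0,0,-0.06],0]
    - [[0,0,-0.08],0]
    - [[0,0,-0.08],0]

```text
clock: 2.3
tool_pos: [0.5784, 0.2231, 0.145]
eef_rot: [-3.138, 0.001, 1.51]
force: [-0.4, -0.1, 0.6]
opening: 0.0853
grasp_force: 0.0
```

Emit:
arm_command:
  moves:
    - [[0,0,0],0]
    - [[0,0,0],0]
    - [[0,0,0],0]
    - [[0,0,0],0]
    - [[0,0,0],0]
    - [[0,0,0],0]
  grip: -1
  newtons: 25

```text
clock: 3.05
tool_pos: [0.5813, 0.2222, 0.1477]
eef_rot: [3.14, -0.0, 1.508]
force: [1.8, -0.5, 1.8]
opening: 0.0127
grasp_force: 27.2
```

Emit:
arm_command:
  moves:
    - [[-0.001,-0.01,0],0]
    - [[-0.002,-0.03,0],0]
    - [[-0.004,-0.055,0],0]
    - [[-0.005,-0.08,0],0]
    - [[-0.007,-0.105,0],0]
    - [[-0.008,-0.13,0],0]
    - [[-0.01,-0.155,0],0]
    - [[-0.011,-0.175,0],0]
    - [[-0.012,-0.19,0],0]
    - [[-0.012,-0.19,0],0]

```text
clock: 4.3
tool_pos: [0.5686, 0.0306, 0.1473]
eef_rot: [3.141, 0.001, 1.506]
force: [0.8, -0.7, 4.5]
opening: 0.0132
grasp_force: 27.4
```

Emit:
arm_command:
  moves:
    - [[0,-0.004,0],0]
    - [[-0.001,-0.008,0],0]
    - [[-0.001,-0.012,0],0]
    - [[-0.001,-0.014,0],0]
    - [[-0.001,-0.014,0],0]

```text
clock: 4.92
tool_pos: [0.5678, 0.0187, 0.1472]
eef_rot: [3.141, -0.0, 1.509]
force: [1.8, 0.6, 5.9]
opening: 0.0126
grasp_force: 27.5
```

Emit:
arm_command:
  moves:
    - [[0,-0.002,0],0]
    - [[0,-0.004,0],0]
    - [[0,-0.006,0],0]
    - [[0,-0.006,0],0]

```text
clock: 5.42
tool_pos: [0.5676, 0.0128, 0.1472]
eef_rot: [-3.142, -0.0, 1.509]
force: [-0.2, 0.5, 5.6]
opening: 0.013
grasp_force: 27.5
```

Emit:
arm_command:
  moves:
    - [[0,-0.002,0],0]
    - [[0,-0.003,0],0]
    - [[0,-0.003,0],0]

```text
clock: 5.8
tool_pos: [0.5675, 0.0099, 0.1472]
eef_rot: [-3.141, -0.0, 1.509]
force: [-0.3, 0.2, 5.1]
opening: 0.0126
grasp_force: 27.6
```

Emit:
arm_command:
  moves:
    - [[0,-0.001,0],0]
    - [[0,-0.002,0],0]
    - [[0,-0.002,0],0]

```text
clock: 6.18
tool_pos: [0.5674, 0.008, 0.1472]
eef_rot: [-3.141, -0.0, 1.509]
force: [-0.5, -0.5, 6.7]
opening: 0.0132
grasp_force: 27.6
```

Emit:
arm_command:
  moves:
    - [[0,-0.001,0],0]
    - [[0,-0.002,0],0]
    - [[0,-0.002,0],0]

```text
clock: 6.55
tool_pos: [0.5673, 0.006, 0.1472]
eef_rot: [-3.141, -0.0, 1.509]
force: [-0.0, -0.2, 5.0]
opening: 0.0129
grasp_force: 27.6
```

Emit:
arm_command:
  moves:
    - [[0,-0.001,0],0]
    - [[0,-0.002,0],0]
    - [[0,-0.002,0],0]

```text
clock: 6.92
tool_pos: [0.5672, 0.0049, 0.1472]
eef_rot: [-3.14, -0.002, 1.51]
force: [0.1, 1.7, 6.1]
opening: 0.0127
grasp_force: 27.6
```

Emit:
arm_command:
  moves:
    - [[0,-0.001,0],0]
    - [[0,-0.002,0],0]
    - [[0,-0.002,0],0]

```text
clock: 7.3
tool_pos: [0.5673, 0.0037, 0.1475]
eef_rot: [-3.141, -0.004, 1.51]
force: [-1.0, 4.5, 7.3]
opening: 0.0129
grasp_force: 27.7
```

Run:
```python
from h import *
im=cams.capture("scene"); t=cams.capture("top")
a=cv2.resize(im[120:220,210:290],None,fx=5,fy=5,interpolation=cv2.INTER_CUBIC)
b=cv2.resize(t[150:250,200:280],None,fx=5,fy=5,interpolation=cv2.INTER_CUBIC)
cv2.imwrite("pics/d.png",np.hstack([a,b]))
```

```text
(no output)
```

View pics/d.png

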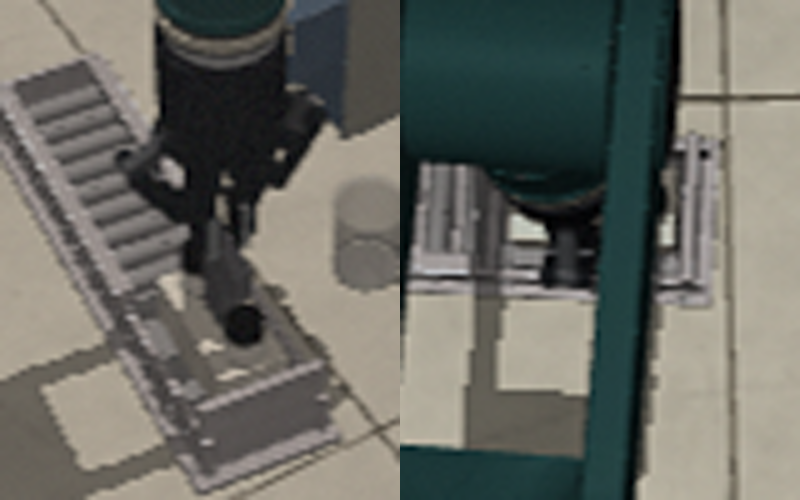

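The scene crop shows the carrier's block reaching the stop (front vial ~(243,325)), and the force along y has started rising. I'll press once more to confirm.

Emit:
arm_command:
  moves:
    - [[0,-0.001,0],0]
    - [[0,-0.001,0],0]
    - [[0,-0.001,0],0]
  newtons: 60

```text
clock: 7.78
tool_pos: [0.5673, 0.003, 0.1478]
eef_rot: [-3.141, -0.004, 1.51]
force: [-0.2, 4.8, 8.0]
opening: 0.0117
grasp_force: 58.6
```

Emit:
arm_command:
  moves:
    - [[0,0.002,0],0]
    - [[0,0.002,0.0],0]
    - [[0,0.002,0.005],0]
    - [[0,0.002,0.015],0]
    - [[0,0.002,0.03],0]
    - [[0,0.002,0.045],0]
    - [[0,0.002,0.06],0]
    - [[0,0.002,0.075],0]
    - [[0,0.002,0.075],0]

```text
clock: 8.9
tool_pos: [0.5687, 0.002, 0.2245]
eef_rot: [3.137, 0.0, 1.508]
force: [0.9, -0.1, -4.6]
opening: 0.0112
grasp_force: 58.9
```

Emit:
arm_command:
  moves:
    - [[-0.006,-0.015,0],0]
    - [[-0.015,-0.05,0],1]
    - [[-0.025,-0.09,0],3]
    - [[-0.035,-0.135,0],5]
    - [[-0.045,-0.18,0],7]
    - [[-0.055,-0.225,0],9]
    - [[-0.062,-0.265,0],11]
    - [[-0.067,-0.3,0],12.6]
    - [[-0.069,-0.325,0],12.6]
    - [[-0.069,-0.334,0],12.6]

```text
clock: 10.15
tool_pos: [0.4978, -0.3332, 0.2211]
eef_rot: [-3.14, -0.001, 1.726]
force: [0.0, 0.6, -4.7]
opening: 0.0115
grasp_force: 58.9
```

Emit:
arm_command:
  moves:
    - [[0,0,0],0]
    - [[0,0,-0.02],0]
    - [[0,0,-0.04],0]
    - [[0,0,-0.06],0]
    - [[0,0,-0.075],0]
    - [[0,0,-0.085],0]
    - [[0,0,-0.085],0]

```text
clock: 11.02
tool_pos: [0.4984, -0.331, 0.1361]
eef_rot: [-3.141, -0.001, 1.728]
force: [-0.9, -0.2, -4.6]
opening: 0.0114
grasp_force: 58.9
```

Run:
```python
from h import *
o=readout.get_obs(); print(o["tool_pos"],o["eef_rot"],o["force"],o["moment"])
im=cams.capture("scene"); t=cams.capture("top")
a=cv2.resize(im[220:345,240:350],None,fx=4,fy=4,interpolation=cv2.INTER_CUBIC)
b=cv2.resize(t[150:275,310:400],None,fx=4,fy=4,interpolation=cv2.INTER_CUBIC)
cv2.imwrite("pics/e.png",np.hstack([a,b]))
```

```text
[ 0.49840254 -0.33104195  0.13610769] [-3.14052477e+00 -1.43243533e-03  1.72844702e+00] [-0.89557656 -0.24255114 -4.59611767] [0.07432331 0.07443408 0.03916123]
```

View pics/e.png

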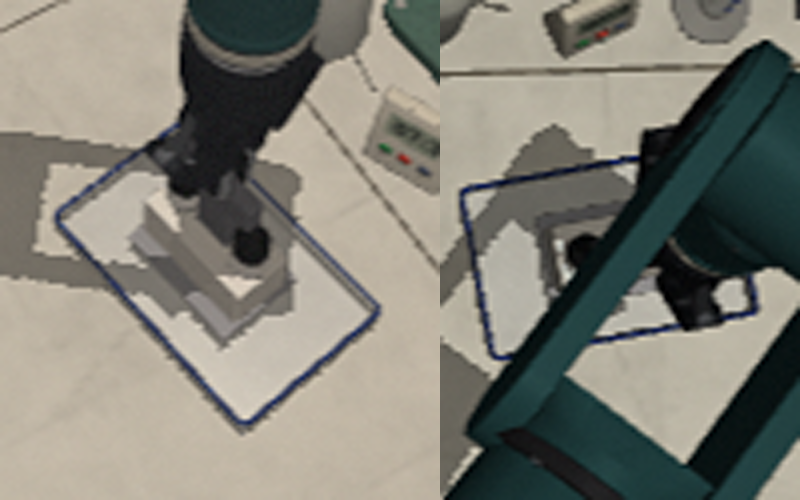

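Carrier hangs level and square over the tray floor (scene crop ~(215,265), rim all round it), about 19 mm above it. Lowering slowly.

Emit:
arm_command:
  moves:
    - [[0,0,-0.005],0]
    - [[0,0,-0.01],0]
    - [[0,0,-0.014],0]
    - [[0,0,-0.016],0]
    - [[0,0,-0.016],0]

```text
clock: 11.75
tool_pos: [0.4985, -0.3317, 0.1207]
eef_rot: [-3.141, -0.0, 1.728]
force: [0.5, 1.1, -4.3]
opening: 0.0113
grasp_force: 58.9
```

Emit:
arm_command:
  moves:
    - [[0,0,-0.001],0]
    - [[0,0,-0.002],0]
    - [[0,0,-0.002],0]

```text
clock: 12.12
tool_pos: [0.4986, -0.3317, 0.1189]
eef_rot: [3.142, -0.0, 1.728]
force: [0.2, 0.0, -3.5]
opening: 0.0116
grasp_force: 58.9
```

Emit:
arm_command:
  moves:
    - [[0,0,-0.001],0]
    - [[0,0,-0.001],0]
    - [[0,0,-0.001],0]

```text
clock: 12.5
tool_pos: [0.4987, -0.3318, 0.1181]
eef_rot: [3.141, 0.0, 1.728]
force: [0.8, -0.6, -3.7]
opening: 0.0114
grasp_force: 58.9
```

Emit:
arm_command:
  moves:
    - [[0,0,-0.001],0]
    - [[0,0,-0.001],0]
    - [[0,0,-0.001],0]

```text
clock: 12.88
tool_pos: [0.4992, -0.332, 0.1178]
eef_rot: [3.14, 0.001, 1.728]
force: [0.7, 0.6, 0.7]
opening: 0.0113
grasp_force: 59.4
```

Emit:
arm_command:
  moves:
    - [[0,0,-0.001],0]
    - [[0,0,-0.001],0]
    - [[0,0,-0.001],0]

```text
clock: 13.25
tool_pos: [0.4997, -0.332, 0.1177]
eef_rot: [3.139, 0.002, 1.728]
force: [1.8, 1.0, 5.0]
opening: 0.0111
grasp_force: 60.1
```

Emit:
arm_command:
  moves:
    - [[0,0,0],0]
    - [[0,0,0],0]
    - [[0,0,0],0]
    - [[0,0,0],0]
    - [[0,0,0],0]
    - [[0,0,0],0]
  grip: 1
  newtons: 20

```text
clock: 14.0
tool_pos: [0.4986, -0.3317, 0.1159]
eef_rot: [3.142, -0.0, 1.728]
force: [-0.4, 0.1, -0.0]
opening: 0.0853
grasp_force: 0.0
```

Emit:
arm_command:
  moves:
    - [[0,0,0.01],0]
    - [[0,0,0.03],0]
    - [[0,0,0.06],0]
    - [[0,0,0.1],0]
    - [[-0.02,0.04,0.13],0]
    - [[-0.05,0.09,0.13],0]
    - [[-0.08,0.14,0.13],0]
    - [[-0.1,0.18,0.13],0]
    - [[-0.1,0.22,0.13],0]
    - [[-0.1,0.22,0.13],0]

```text
clock: 15.25
tool_pos: [0.3985, -0.1099, 0.2474]
eef_rot: [3.139, 0.001, 1.732]
force: [0.7, -0.5, -0.4]
opening: 0.0852
grasp_force: 0.0
```

Run:
```python
from h import *
o=readout.get_obs(); print(o["tool_pos"],o["force"],o["opening"],o["clock"])
im=cams.capture("scene"); t=cams.capture("top")
a=cv2.resize(im[125:345,200:380],None,fx=2.3,fy=2.3,interpolation=cv2.INTER_CUBIC)
b=cv2.resize(t[120:287,260:410],(380,a.shape[0]-0),interpolation=cv2.INTER_CUBIC)
cv2.imwrite("pics/f.png",np.hstack([a,b]))
```

```text
[ 0.39852565 -0.10988107  0.24743577] [ 0.69936181 -0.48573483 -0.38644105] 0.08519323319830216 15.25
```

View pics/f.png

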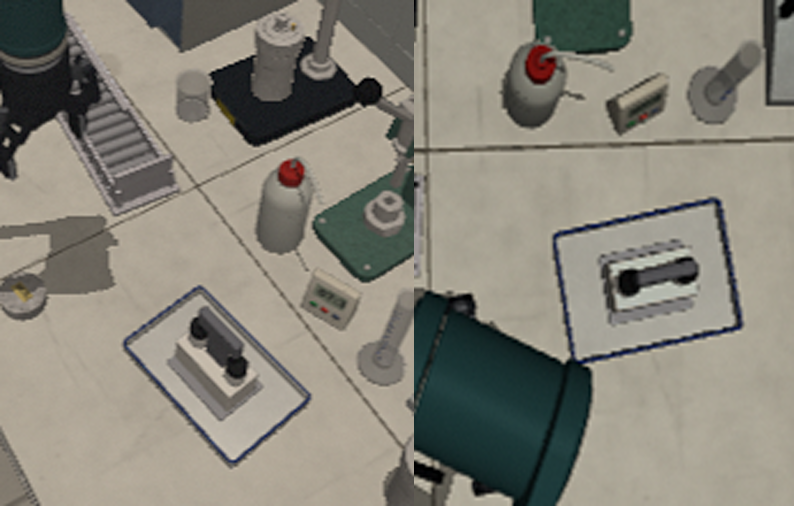

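The carrier stands upright in the middle of the tray (scene crop ~(215,365), top crop ~(655,280)). The bystanders look unmoved and the arm is clear.

```bash
python3 -c "
from station import workorder; print(workorder.sign_off())"
```

```text
the job is handed in; nothing more can be done
None
```

I rolled the carrier up to the end stop (contact showed as a rising push-back force), lifted it by its handle, set it down upright in the middle of the enamel tray and let go; the job was handed in at about 15 s with no verdict returned, and the bystanders in the final pictures look unmoved.

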